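# Clamp a paint tin in the engraver's vice

## Task

A customer wants a name engraved on the lid of the small metal watercolour tin lying on the counter. Set it down flat (do not drop it), lid up, on the bed of the engraving machine's vice, centred between the two open jaws with its short ends facing them; then reach into the round well in front of the jaws and turn the sunken knob clockwise until the jaws hold the tin firmly, by feel, without denting it. Work the jaws by the knob only, let go of everything, and leave the other things on the counter and machine alone.

Things in the scene. Friction and masses are not known exactly. Their poses are not given: they have to be found in the camera images.
- tin: Small closed watercolour tin of bare metal, 52 (its x) x 76 (its y) x 22 mm high, about 0.13 kg, lying lid up on the counter. Origin at the centre of its underside, z up. Its short ends (52 mm wide, at y = +-38 mm) go against the vice jaws; lift it by the faces at x = +-26 mm. The thin wall dents if a jaw presses an end with more than 25 N.
- engraver: Desktop engraving machine. Origin on the counter straight under vice_bed, same axes. Its base, 45 mm high, reaches x = -165 to +125 mm, y = -118 to +238 mm; the column and parked spindle head, 245 mm high, stand at x = -50 to +103 mm, y = +147 to +233 mm. Fixed.
- vice_bed (a point): Centre of the flat top of the vice body, midway between the jaws, 95 mm above the counter. x points across the machine away from the operator (robot), y to the left jaw (jaws close along y), z up. The top reaches x = -145 to +60 mm, y = +-85 mm, plain but for the jaws and the knob well. The jaws centre a loose tin along y as they close.
- jaw_left: Left jaw of the self-centring vice, 46 mm along x, 24 mm high over the bed; axes as vice_bed. It carries a grey clamping plate on pins, set anew for each job: the plate's face stands 0 to 8 mm inside this origin (towards -y), how far is not measured. The origin starts 51 to 55 mm from the bed centre; both jaws move together, 6 mm each per rad of the knob.
- jaw_right: Right jaw, mirror of the left: its clamping plate's face stands 0 to 8 mm inside this origin (towards +y), not always as far as the left one. The tin's ends meet the plates, so where the jaws begin to bear must be felt.
- knob_grip (a point): On the vertical axis of the sunken clamp knob (95 mm from vice_bed along its -x), 20 mm above the well floor. The knob's upright black grip bar is 38 mm long (this point's x), 12 mm thick (its y), from 6 to 26 mm above the floor, on a 28 mm round steel boss. The bar turns with the knob; clockwise from above closes the jaws.
- knob: The same knob, origin on the well floor. Turning takes 0.2 N m of drag; once both jaws bear on the tin, 0.012 N m more per newton of jaw force: 0.3 to 0.38 N m in all is a firm hold, 0.5 dents the tin. The rubber hub twists 0.33 rad per N m before the shaft follows. Let go, the shaft stays, holding up to 16 N a jaw. In all 0.9 to 2.9 rad, in two or three grasps.
- well_floor (a point): Centre of the floor of the round knob well of the vice, 76 mm across, 30 mm deep, straight walls, rim flush with the vice top. The bar's top is 4 mm below the rim, so the fingers must reach inside, opened no wider than needed.
- bit_box: Bystander: small grey box, 28 x 50 x 16 mm, on the machine's base behind the vice. Leave alone.
- pencil_tin: Bystander: long flat pencil tin, 185 x 60 x 18 mm, on the counter right of the machine. Leave alone.
- ink_jar: Bystander: round jar, 56 mm across, 62 mm high. Leave alone.
- spray_can: Bystander: standing spray can, 53 mm across, 190 mm high. Leave alone.
- marker_cup: Bystander: clear cup with markers standing in it, 76 mm across, 136 mm high. Leave alone.
- marker: Bystander: single marker, 135 mm long, 17 mm thick, lying on the counter between the robot and the machine; origin near its middle. Leave alone.
Not all that is in view belongs to the job. Of the things like the tin, leave any that is blue or purple; of the rest the smaller one is meant.

How it is judged:
By the outcome, as a careful person would: the job done as asked, in the order asked, and still so for the second after the job is handed in, with the robot touching nothing.
It also fails if it takes over 72 s, if anything falls off the work surface, if the arm or the gripper's body presses on something with over 40 N, if the wrist force passes 120 N, or if a joint passes its speed limit or range.

## Robot

A 6-joint arm with a two-finger parallel gripper is mounted at the origin on the work surface. World frame = base frame: x ahead of the robot, y to its left, z up, the work surface at z = 0. Lengths are in mm, angles in rad, forces in N, time in s.
With the tool pointing down it reaches from about 250 to 800 mm from the base axis. Payload 8.5 kg.
Tool frame: the origin (TCP) lies midway between the tips of the shut fingers; the grasp point (between the pads) lies 19 mm behind it; z points along the fingers, y is the line along which they close (so a half turn about z gives the same grasp; the last joint's range is limited). The gripper opens to 85 mm and grips with 20 to 120 N. Pads are 22 mm wide; open, the fingers measure 114 mm over their backs; the gripper's body (76 mm by 85 mm) begins 54 mm behind the grasp point. The pads swing forward as they close: fully open they stand 13 mm farther back than shut.
Start: joints at [1.291, 0.238, -0.013, 1.319, 0, 1.571], TCP at [144.972, 504.541, 231.276] pointing down, gripper open.
Joint ranges: [-2.66, 2.66], [-1.03, 1.9], [-1.14, 1.46], [-1.82, 2.27], [-1.45, 1.34], [-3.14, 3.14]. Speed limits (rad/s): [2.22, 2.22, 2.79, 3.14, 3.14, 3.14].

## Interface

Orientations are given as a unit quaternion [x, y, z, w].
In Python, from station import arm, vision gives the robot as it stands. Calls block until the motion is done:
- arm.move_to(position, orientation): joint-space move of the TCP to a pose.
- arm.move_straight(position, ori=None, velocity=150): straight line of the TCP; ori=None keeps the orientation; velocity is the mean speed in mm/s.
- arm.move_j(angles): joint-space move.
- arm.move_gripper(opening, force=None): finger opening in mm; force is the grip in N (None keeps the last); returns when the fingers have stopped.
- arm.hold(seconds).
- arm.solve_ik(position, orientation): joint angles nearest the present ones, or None.
- vision.snapshot(name): name is "side" or "top" or "wrist"; returns a dict with "img" (420x560x3 uint8, blue, green, red), "z_map" (420x560 float32, mm along the optical axis (not along the pixel's ray), 0 where there is no reading), "fx", "fy", "cx", "cy" (pixels), "world_from_camera" (4x4, takes a point from camera to world coordinates). Camera axes: x right, y up, looking along -z (the intrinsics and any distortion apply to the point x, -y, -z); pixel columns grow to the right and rows downward; lengths in mm; the calibration is good to about 2 mm. A picture is of the moment at which its call begins.
A pose or a line that the arm cannot do raises arm.MotionError and nothing moves.
- arm.hand_in(): hands the job in; it is judged then, once.
Readings, each from a call of its own:
- arm.get_time(): time.
- arm.get_joint_positions(): joint angles.
- arm.get_qvel(): joint speeds.
- arm.get_joint_efforts(): joint torques, N m.
- arm.get_tool_pos(): TCP position.
- arm.get_orientation(): TCP orientation.
- arm.get_wrist_force(): force on the tool from outside, world axes, zero at the start.
- arm.get_ft_torque(): the same for the moment, N m.
- arm.get_grip_width(): finger opening in mm.
- arm.get_grasp_force(): force on a finger pad.
Only numpy, scipy, OpenCV 4.12 (cv2) and the standard library are available. Lean on these libraries where they do the work, as an engineer would, in place of code of your own. Each camera call takes 0.05 s, during which the arm holds its last target. There are 200 camera calls.

## Working session

There is one attempt and no reset: what is moved stays moved. The work goes in short steps, each a Python script; the robot and the scene stay as the last script left them, time stands still between calls to the robot, and variables do not carry over. Pictures are saved under pics/ and viewed, at most 10 in all, crops included, and the job is handed in when it is done.

```bash
ls; mkdir -p pics; cat > h.py <<'E'
import numpy as np, cv2
from station import arm, vision
def pts(s):
    z=s["z_map"].astype(float); v,u=np.mgrid[0:z.shape[0],0:z.shape[1]]
    c=np.stack([(u-s["cx"])/s["fx"]*z, -(v-s["cy"])/s["fy"]*z, -z, np.ones_like(z)],-1)
    p=(c@np.array(s["world_from_camera"]).T)[...,:3]; p[z==0]=np.nan
    return p
E
python3 - <<'E'
from h import *
for n in ("top","side"):
    s=vision.snapshot(n); cv2.imwrite(f"pics/{n}0.png",s["img"]); np.save(f"pics/{n}0.npy",pts(s))
    print(n,{k:(v if k!="world_from_camera" else np.round(v,3).tolist()) for k,v in s.items() if k not in("img","z_map")})
print(arm.get_time(),arm.get_orientation())
E
```

```text
pics
top {'fx': 444.93456223275825, 'fy': 444.93456223275825, 'cx': 276.0801853460946, 'cy': 208.88178684428513, 'world_from_camera': [[0.033, 0.976, -0.214, 312.145], [-0.999, 0.032, -0.009, -133.888], [-0.002, 0.214, 0.977, 1059.873], [0.0, 0.0, 0.0, 1.0]]}
side {'fx': 524.5508691018712, 'fy': 524.5508691018712, 'cx': 278.02292915993655, 'cy': 209.71166279332434, 'world_from_camera': [[0.997, 0.06, -0.044, 456.059], [-0.074, 0.759, -0.647, -868.168], [-0.006, 0.648, 0.762, 985.121], [0.0, 0.0, 0.0, 1.0]]}
0.1 [ 1.39446289e-01  9.90229410e-01 -6.60964046e-04 -1.03632606e-04]
```

View pics/top0.png

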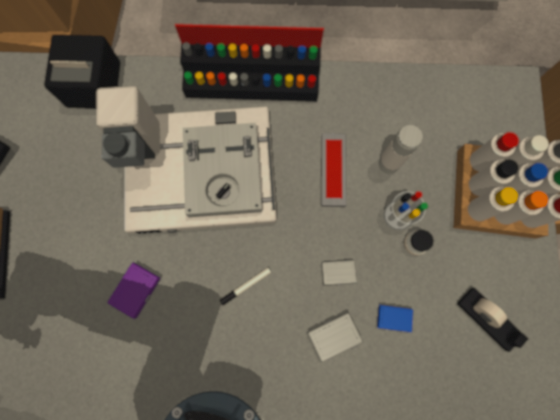

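View pics/side0.png

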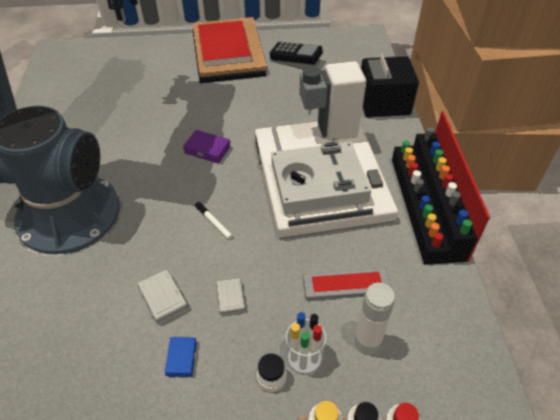

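Candidates in the top view are bare metal at (339,273), larger bare metal at (335,336), blue at (395,318) and purple at (133,290). Blue and purple are excluded, and the smaller bare one is at (339,273). I'll confirm with a crop and measure it and the vice.

```bash
python3 - <<'E'
from h import *
im=cv2.imread("pics/top0.png"); P=np.load("pics/top0.npy")
a=cv2.resize(im[245:365,295:425],(520,480),interpolation=cv2.INTER_CUBIC)
cv2.imwrite("pics/c1.png",a)
b=cv2.resize(im[95:235,170:280],(None or (110*5,140*5))[0:2],interpolation=cv2.INTER_CUBIC)
b=cv2.resize(im[115:220,175:275],(571,600),interpolation=cv2.INTER_CUBIC); cv2.imwrite("pics/c2.png",b)
def rect(u0,v0,u1,v1,zl,zh):
    p=P[v0:v1,u0:u1].reshape(-1,3); q=p[(p[:,2]>zl)&(p[:,2]<zh)]
    r=cv2.minAreaRect(q[:,:2].astype(np.float32)); return np.round(r[0],1),np.round(r[1],1),round(r[2],1),len(q),np.median(q[:,2]).round(1)
print("counter",np.nanmedian(P[300:310,420:440,2]))
print("small",rect(310,250,370,295,14,30)); print("big",rect(300,300,375,370,14,40))
print("vice",rect(165,110,280,230,90,99)); print("jaws",rect(165,110,280,230,108,130))
print("base",rect(110,100,285,240,40,50))
for n,(u,v) in dict(well=(222,190),j1=(193,150),j2=(248,143)).items(): print(n,P[v,u].round(1))
E
```

```text
counter 0.6778794378940347
small (array([ 395.8, -275. ]), array([54.1, 76.3]), 6.7, 751, np.float64(22.3))
big (array([ 250.4, -265.8]), array([ 75.5, 103.8]), 27.1, 1570, np.float64(30.4))
vice (array([617.5,   3.2]), array([206.9, 170.3]), 6.2, 5308, np.float64(94.9))
jaws (array([659.4,   7.4]), array([ 47.1, 141. ]), 6.3, 269, np.float64(112.7))
base (array([631.6,  64.3]), array([291.4, 353.5]), 6.2, 7557, np.float64(44.7))
well [563.8  -1.5  90.3]
j1 [649.5  66.5 110.1]
j2 [668.4 -56.9 114.6]
```

View pics/c1.png

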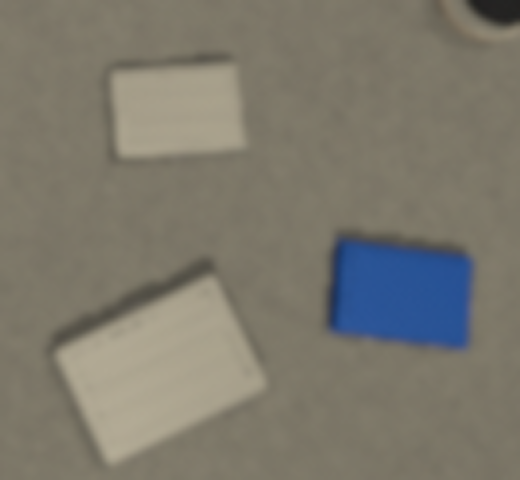

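View pics/c2.png

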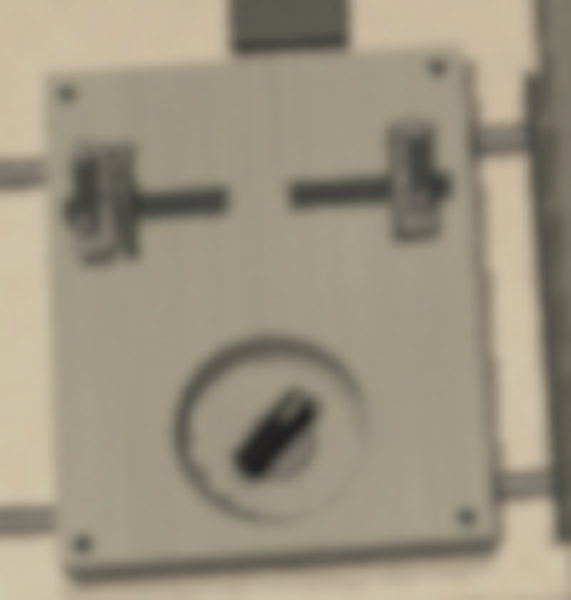

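Confirmed: the smaller bare tin is at crop (178,110), its long side along world y. The knob bar runs at about -44° and is at crop (275,435). Next I'll cross-check with the side view, get the bar angle and check IK.

```bash
cat >> h.py <<'E'
def Q(b,k=0): # tool down, tool y at world angle b (deg)
    f=np.radians((b+90)/2)+k*np.pi/2; return [float(np.cos(f)),float(np.sin(f)),0.,0.]
def rect(P,c,r,zl,zh):
    p=P.reshape(-1,3); q=p[(p[:,2]>zl)&(p[:,2]<zh)&(np.hypot(p[:,0]-c[0],p[:,1]-c[1])<r)]
    R=cv2.minAreaRect(q[:,:2].astype(np.float32)); return np.round(R[0],1),np.round(R[1],1),round(R[2],1),len(q),np.median(q[:,2]).round(1)
E
python3 - <<'E'
from h import *
for n in("top","side"):
    P=np.load(f"pics/{n}0.npy")
    print(n,"tin",rect(P,(396,-275),60,14,30)); print("vice",rect(P,(618,4),150,90,99)); print("jaws",rect(P,(659,7),90,104,125))
    print("base",rect(P,(632,64),260,40,50)); print("bar",rect(P,(565,-3),28,82,93))
    # dark bar pixels
    im=cv2.imread(f"pics/{n}0.png"); m=(im.max(2)<70)&(np.hypot(P[...,0]-565,P[...,1]+3)<30); q=P[m]; print("dark",len(q),np.median(q,0).round(1),cv2.minAreaRect(q[:,:2].astype(np.float32)))
J=arm.get_joint_positions()
for nm,p,bs in (("tin",[396,-275,0],[6.5]),("place",[659,7.5,95],[6.5]),("knob",[565,-3,72],list(range(46,-180,-30)))):
    for b in bs:
        for k in (0,1):
            s=arm.solve_ik(p,Q(b,k)); print(nm,b,k,None if s is None else np.round(s,2))
E
```

```text
top tin (array([ 395.8, -275. ]), array([54.1, 76.3]), 6.7, 751, np.float64(22.3))
vice (array([617.5,   3.2]), array([206.9, 170.3]), 6.2, 5308, np.float64(94.9))
jaws (array([659.3,   7.4]), array([ 47. , 141.1]), 6.2, 335, np.float64(110.9))
base (array([683.7,  65.9]), array([404.3, 356.4]), 4.2, 8191, np.float64(44.8))
bar (array([564.3,  -2.4]), array([14.1, 37.2]), 54.1, 87, np.float64(90.6))
dark 70 [560.8  -1.8  90.6] ((562.405029296875, -1.867605209350586), (11.096332550048828, 33.30593490600586), 51.22980499267578)
side tin (array([ 394.1, -276.3]), array([55.5, 77.7]), 4.7, 813, np.float64(22.4))
vice (array([615.4,   3.4]), array([206.6, 176.9]), 6.0, 3644, np.float64(95.0))
jaws (array([657. ,   5.4]), array([ 46. , 146.6]), 6.2, 300, np.float64(111.0))
base (array([680.2,  65.9]), array([403.9, 364.3]), 3.7, 4728, np.float64(45.1))
bar (array([563.5,  -2.6]), array([17. , 39.1]), 46.6, 87, np.float64(89.1))
dark 96 [558.5  -4.   85.4] ((560.537841796875, -5.805601119995117), (10.595121383666992, 36.79753875732422), 42.03939437866211)
tin 6.5 0 [-0.61  0.37 -0.49  0.71 
[... 240 characters left out ...]
.   -2.38]
knob 16 0 [-0.01  0.4  -0.2   0.97  0.    1.29]
knob 16 1 [-0.01  0.4  -0.2   0.97  0.   -1.86]
knob -14 0 [-0.01  0.4  -0.2   0.97  0.    1.81]
knob -14 1 [-0.01  0.4  -0.2   0.97  0.   -1.33]
knob -44 0 [-0.01  0.4  -0.2   0.97  0.    2.33]
knob -44 1 [-0.01  0.4  -0.2   0.97  0.   -0.81]
knob -74 0 [-0.01  0.4  -0.2   0.97  0.    2.86]
knob -74 1 [-0.01  0.4  -0.2   0.97  0.   -0.28]
knob -104 0 [-0.01  0.4  -0.2   0.97  0.   -2.9 ]
knob -104 1 [-0.01  0.4  -0.2   0.97  0.    0.24]
knob -134 0 [-0.01  0.4  -0.2   0.97  0.   -2.38]
knob -134 1 [-0.01  0.4  -0.2   0.97  0.    0.76]
knob -164 0 [-0.01  0.4  -0.2   0.97  0.   -1.86]
knob -164 1 [-0.01  0.4  -0.2   0.97  0.    1.29]
```

```bash
python3 - <<'E'
from h import *
arm.move_straight([145,504,380],velocity=300)
arm.move_to([560,0,330],Q(6.3,0))
s=vision.snapshot("wrist"); P=pts(s); cv2.imwrite("pics/w1.png",s["img"]); np.save("pics/w1.npy",P)
print(s["fx"],np.round(s["world_from_camera"],3).tolist())
for a in (("vice",(618,4),150,90,99),("jaws",(659,7),90,104,125),("bar",(565,-3),28,82,93)):
    try: print(a[0],rect(P,*a[1:]))
    except Exception as e: print(a[0],e)
print(arm.get_time(),arm.get_wrist_force())
E
```

```text
353.3412135344659 [[0.994, -0.105, -0.034, 551.855], [0.11, 0.947, 0.302, 76.95], [0.001, -0.304, 0.953, 473.515], [0.0, 0.0, 0.0, 1.0]]
vice (array([617.8,   2. ]), array([205.5, 170.8]), 6.0, 24008, np.float64(95.9))
jaws (array([659.8,   6.7]), array([ 46.3, 142.1]), 6.0, 1701, np.float64(111.4))
bar (array([565.2,  -2.7]), array([12.2, 37.3]), 50.7, 384, np.float64(91.5))
3.125 [ 0.01717958  0.40056622 -0.19655304]
```

View pics/w1.png

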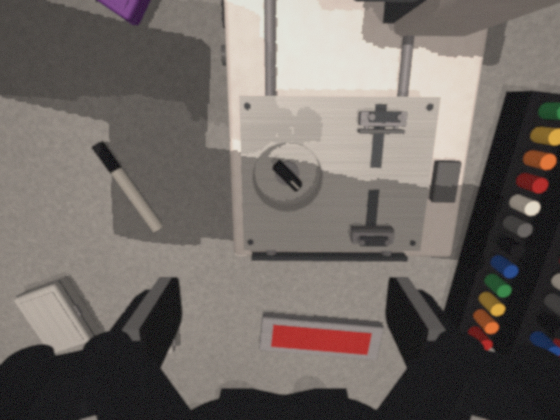

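The wrist view agrees: vice bed at about (659.6, 7.0), yaw 6.1°. The knob is at pixel (288,175) → (565,-3), with the bar normal at 51°. Now the tin.

```bash
python3 - <<'E'
from h import *
arm.move_to([396,-270,200],Q(6.3,0))
s=vision.snapshot("wrist"); P=pts(s)
r=rect(P,(396,-275),60,15,30); print(r)
c=np.array([395.6,-275.3]); a=6.3
if r[3]>300 and np.hypot(*(r[0]-c))<4 and abs(r[1][0]-52)<4: c=(c+r[0])/2; a=(r[2]+6.5)/2
print(c,a)
arm.move_gripper(76)
arm.move_to([c[0],c[1],60],Q(a)); 
arm.move_straight([c[0],c[1],0],velocity=60)
print(arm.get_wrist_force())
arm.move_gripper(45,force=35)
print("grip",arm.get_grip_width(),arm.get_grasp_force(),arm.get_wrist_force(),arm.get_tool_pos())
arm.move_straight([c[0],c[1],40],velocity=80)
s=vision.snapshot("wrist"); cv2.imwrite("pics/w2.png",s["img"])
s=vision.snapshot("side"); cv2.imwrite("pics/s2.png",s["img"][200:400,100:380].repeat(2,0).repeat(2,1))
print("lift",arm.get_grip_width(),arm.get_grasp_force(),arm.get_wrist_force(),arm.get_time())
E
```

```text
(array([ 395.5, -275.8]), array([55.8, 76.4]), 6.0, 4397, np.float64(23.2))
[ 395.55 -275.55] 6.25
[ 0.31277617  1.00954704 -0.13224514]
grip 51.44348315640791 36.82567477226257 [-1.65274699 -0.33330196  6.2103467 ] [ 395.74001453 -275.70057983    0.45408522]
lift 51.24259579166201 36.650463938713074 [ 0.86236     0.76283991 -1.16317019] 7.5833
```

View pics/w2.png

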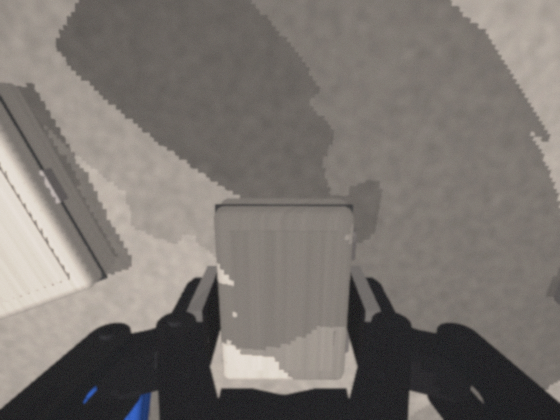

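The tin is held level between the pads, lid from (217,205) to (350,375). Moving to the vice.

```bash
python3 - <<'E'
from h import *
a=6.1; B=np.array([659.6,7.0]); th=np.radians(a); ex=np.array([np.cos(th),np.sin(th)]); ey=np.array([-np.sin(th),np.cos(th)])
p=arm.get_tool_pos()
arm.move_straight([p[0],p[1],200],velocity=250)
s=vision.snapshot("wrist"); P=pts(s).reshape(-1,3); p=arm.get_tool_pos()
d=P[:,:2]-p[:2]; x=d@ex; y=d@ey; m=(abs(x)<20)&(y>0)&(y<60)&(P[:,2]>p[2]+14)&(P[:,2]<p[2]+34)
ye=np.percentile(y[m],99.5); print("front edge",ye,m.sum(),np.median(P[m,2])-p[2])
off=ye-38 if abs(ye-38)<3 else 0
T=B-ey*off*0.7
arm.move_to([T[0],T[1],200],Q(a))
arm.move_straight([T[0],T[1],103],velocity=120)
f0=np.array(arm.get_wrist_force()); z=103
while z>93.5:
    z-=0.5 if z<98 else 1; arm.move_straight([T[0],T[1],z],velocity=25)
    f=np.array(arm.get_wrist_force())-f0
    if f[2]>3: break
print("down",z,f,arm.get_tool_pos(),T,arm.get_time())
s=vision.snapshot("wrist"); cv2.imwrite("pics/w3.png",s["img"])
E
```

```text
front edge 38.28070651733051 10710 23.246689195373932
down 95.0 [-2.47133742 -0.06810511  5.23316428] [659.67574761   6.80216139  95.51025343] [659.62088031   6.804618  ] 13.325
```

View pics/w3.png

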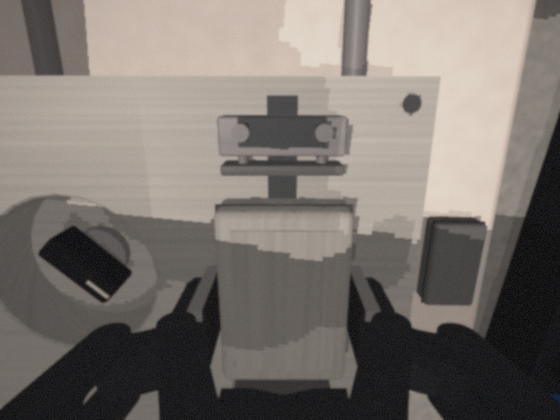

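Tin is down, centred on the jaw (tin columns 217–353, jaw 218–347). Now I'll release, retreat and refine the knob.

```bash
python3 - <<'E'
from h import *
arm.move_gripper(66); arm.hold(0.2)
p=arm.get_tool_pos()
arm.move_straight([p[0],p[1],190],velocity=120)
arm.move_to([570,-15,230],Q(6.1,0))
s=vision.snapshot("wrist"); P=pts(s); cv2.imwrite("pics/w4.png",s["img"])
print("bar",rect(P,(565,-3),28,85,95)); print("tin+jaws",rect(P,(660,7),80,109,125)); print("tin",rect(P,(660,7),44,114.8,122))
print("vice",rect(P,(618,4),150,90,99)); print(arm.get_time())
for k in(0,1): print(np.round(arm.solve_ik([565,-3,140],Q(51,k)),2))
E
```

```text
bar (array([565.1,  -2.8]), array([12.4, 37.5]), 51.7, 702, np.float64(91.6))
tin+jaws (array([660.6,   6.8]), array([ 56.1, 141.5]), 6.2, 9930, np.float64(117.8))
tin (array([660.,   7.]), array([52.1, 75.7]), 6.1, 6749, np.float64(118.3))
vice (array([617.8,   1.9]), array([205.9, 170.9]), 6.0, 36475, np.float64(95.9))
15.35
[-0.01  0.35 -0.09  1.13  0.    0.68]
[-0.01  0.35 -0.09  1.13  0.   -2.47]
```

View pics/w4.png

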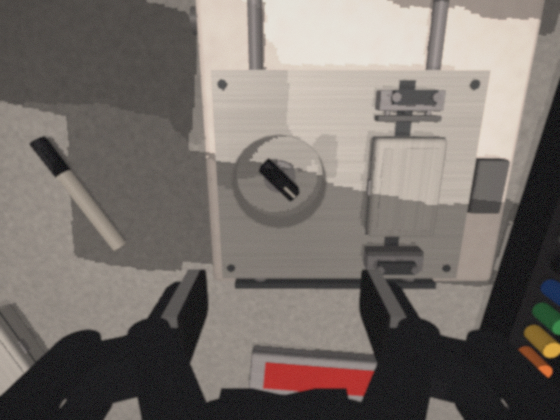

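Tin is exactly in place (660.0, 7.0, 6.1°). Now grasp the knob and take the first turn.

```bash
python3 - <<'E'
from h import *
K=[565.1,-2.8]; q=Q(51.5,1)
arm.move_gripper(30)
arm.move_to([*K,140],q); print(arm.get_joint_positions()[5], "base",arm.get_ft_torque(),arm.get_wrist_force())
arm.move_straight([*K,96],velocity=100)
for z in range(92,71,-4):
    arm.move_straight([*K,z],velocity=60); f=arm.get_wrist_force()
    if abs(f[2])>6: print("touch",z,f); break
arm.move_gripper(5,force=70)
print("grip",arm.get_grip_width(),arm.get_grasp_force(),arm.get_tool_pos(),arm.get_ft_torque(),arm.get_wrist_force(),arm.get_time())
for i in range(6):
    j=list(arm.get_joint_positions()) if i==0 else j; j[5]+=0.08
    arm.move_j(j); print(round(j[5],3),np.round(arm.get_ft_torque(),3),np.round(arm.get_wrist_force(),1),round(arm.get_time(),2))
E
```

```text
-2.4742570926428518 base [ 0.00380107 -0.04462993  0.0127423 ] [-0.74022108 -0.26195869  0.02922352]
grip 10.471857189517362 70.37274241447449 [565.31399984  -2.58920242  72.26803251] [ 0.35253758  0.03828131 -0.02999365] [0.00935949 1.80104362 2.05260323] 21.4417
-2.395 [0.085 0.139 0.137] [-1.   0.8  0.5] 21.69
-2.315 [-0.013  0.177  0.155] [-0.7  0.2  1.4] 21.94
-2.235 [-0.092  0.383  0.084] [-0.8  0.3  1.7] 22.19
-2.155 [-0.235  0.483  0.09 ] [-1.7 -0.3  2.3] 22.44
-2.075 [-0.412  0.774  0.055] [-3.2 -0.9  3.1] 22.69
-1.995 [-0.58   1.014  0.09 ] [-5.  -1.7  4.7] 22.94
```

```bash
python3 - <<'E'
from h import *
print(np.round([arm.get_ft_torque() for _ in range(4)],3).tolist())
arm.hold(0.3); M=np.array([ (arm.hold(0.02),arm.get_ft_torque())[1] for _ in range(8)]); print(M.mean(0),M.std(0),arm.get_wrist_force())
print(arm.get_joint_positions(),arm.get_joint_efforts(),arm.get_tool_pos(),arm.get_orientation(),arm.get_grip_width())
s=vision.snapshot("wrist"); cv2.imwrite("pics/w5.png",s["img"]); P=pts(s)
t=vision.snapshot("side"); T=pts(t); m=(np.hypot(T[...,0]-659,T[...,1]-7)<90)&(T[...,2]>104)&(T[...,2]<125)
print("side",rect(T,(659,7),90,104,125)); t=vision.snapshot("top"); print("top",rect(pts(t),(659,7),90,104,125),arm.get_time())
E
```

```text
[[-0.58, 1.014, 0.09], [-0.58, 1.014, 0.09], [-0.58, 1.014, 0.09], [-0.58, 1.014, 0.09]]
[-0.58310869  1.0213062   0.12022795] [0.03393089 0.03479461 0.0209085 ] [-4.14538134 -2.95346593  4.31626412]
[-4.92860043e-03  4.02755723e-01 -1.99540238e-01  9.68531927e-01
  6.68997781e-05 -1.99860094e+00] [  1.43378969 -60.22670746  31.723634    -2.0463974    0.85752659
   0.10546826] [564.98111449  -2.76406361  72.23844791] [ 8.39757350e-01 -5.42961870e-01 -3.13168999e-05 -1.96763671e-05] 10.265471569531233
side (array([ 6.531e+02, -6.000e-01]), array([130.7, 128.4]), 43.8, 934, np.float64(116.0))
top (array([665.2, -37.4]), array([53.4, 45.5]), 6.0, 316, np.float64(115.2)) 23.525
```

View pics/w5.png

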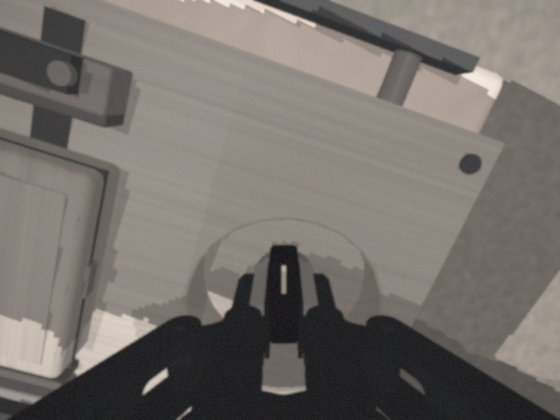

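The bar sits square in the pads at (285,290) and has followed. Resting Mz relaxes after coarse steps, so near contact I need small steps. I'll estimate the plate gap from the saved clouds.

```bash
python3 - <<'E'
from h import *
th=np.radians(6.1); ex=np.array([np.cos(th),np.sin(th)]); ey=np.array([-np.sin(th),np.cos(th)])
for n in("w1","top0","side0"):
    P=np.load(f"pics/{n}.npy").reshape(-1,3); d=P[:,:2]-[659.8,7.0]; x=d@ex;y=d@ey
    m=(abs(x)<20)&(abs(y)<80)&(P[:,2]>111)&(P[:,2]<123); h,_=np.histogram(y[m],np.arange(-80,81,2))
    print(n,[(int(-80+2*i),int(c)) for i,c in enumerate(h) if c])
    print(np.sort(y[m&(y>0)])[:6].round(1),np.sort(y[m&(y<0)])[-6:].round(1))
E
```

```text
w1 [(-72, 30), (-70, 53), (-68, 54), (-66, 59), (-64, 69), (-62, 98), (-60, 33), (-58, 30), (-54, 2), (48, 1), (50, 6), (52, 2), (56, 24), (58, 36), (60, 65), (62, 74), (64, 78), (66, 73), (68, 84), (70, 24)]
[49.6 50.5 50.5 50.6 50.6 51.5] [-56.7 -56.7 -56.7 -56.6 -53.1 -53. ]
top0 [(-72, 1), (-70, 13), (-68, 14), (-66, 13), (-64, 12), (-62, 11), (-60, 4), (-58, 5), (-56, 1), (50, 1), (56, 3), (58, 6), (60, 13), (62, 14), (64, 14), (66, 12), (68, 8), (70, 11)]
[50.5 57.8 57.9 58.  58.  58.7] [-57.9 -57.8 -57.4 -57.1 -56.5 -55.5]
side0 [(-72, 13), (-70, 16), (-68, 11), (-66, 13), (-64, 6), (-62, 6), (-60, 4), (46, 1), (48, 1), (52, 1), (54, 2), (56, 3), (58, 3), (60, 8), (62, 16), (64, 17), (66, 6), (68, 5), (70, 6), (72, 1)]
[46.5 49.6 53.2 54.3 54.9 57. ] [-61.  -60.5 -59.4 -58.9 -58.7 -58. ]
```

```bash
python3 - <<'E'
from h import *
th=np.radians(6.1); ex=np.array([np.cos(th),np.sin(th)]); ey=np.array([-np.sin(th),np.cos(th)])
P=np.load("pics/w1.npy").reshape(-1,3); d=P[:,:2]-[659.8,7.0]; x=d@ex;y=d@ey
for lo in range(97,120,3):
    m=(abs(x)<20)&(abs(y)<80)&(P[:,2]>lo)&(P[:,2]<lo+3); h,_=np.histogram(y[m],np.arange(-80,81,2))
    print(lo,[(int(-80+2*i),int(c)) for i,c in enumerate(h) if c>1 and abs(-79+2*i)<62])
E
```

```text
97 [(-56, 3), (-54, 24), (-52, 5), (-50, 8), (-48, 11), (-46, 8), (-44, 9), (-42, 9), (-40, 7), (-38, 6), (-36, 13), (-34, 13), (-32, 9), (-30, 9), (-28, 9), (-26, 10), (-24, 6), (-22, 6), (-20, 13), (-18, 9), (-16, 8), (-14, 13), (-12, 10), (-10, 4), (-8, 10), (-6, 3), (-4, 5), (-2, 7), (0, 3), (2, 4), (4, 3), (6, 10), (8, 3), (10, 5), (12, 13), (14, 5), (16, 8), (18, 8), (20, 14), (22, 6), (24, 10), (26, 6), (28, 10), (30, 12), (32, 12), (34, 13), (36, 7), (38, 11), (40, 9), (42, 10), (44, 8), (46, 11), (52, 4), (54, 11)]
100 [(-56, 3), (-54, 25)]
103 [(-56, 12), (-54, 27), (52, 22), (54, 13), (56, 2)]
106 [(-58, 8), (-56, 17), (-54, 23), (48, 13), (50, 14), (52, 35), (54, 3)]
109 [(-62, 45), (-60, 42), (-58, 69), (-56, 47), (-54, 25), (48, 27), (50, 65), (52, 27), (56, 37), (58, 67), (60, 29)]
112 [(-62, 27), (-60, 11), (-58, 3), (56, 3), (58, 13), (60, 5)]
115 [(-62, 43), (60, 41)]
118 [(-62, 2), (60, 5)]
```

Left plate is at about 48 mm and right at about 53 mm, so I expect contact near 2.1 rad, at J6 ≈ -0.3. Coarse turn first, then fine.

```bash
cat >> h.py <<'E'
def tz(n=4):
    r=[]
    for _ in range(n): arm.hold(0.01); r.append(arm.get_ft_torque()[2])
    return float(np.mean(r))
E
python3 - <<'E'
from h import *
j=list(arm.get_joint_positions()); j[5]=-1.995
while j[5]<-0.9:
    j[5]+=0.22; arm.move_j(j); f=np.array(arm.get_wrist_force()); t=tz(3)
    print(round(j[5],3),round(t,3),f.round(1),round(arm.get_time(),2))
    if t>0.25 or abs(f).max()>25: break
for i in range(8):
    j[5]+=0.03; arm.move_j(j); t=tz(3); print(round(j[5],3),round(t,3),round(arm.get_joint_efforts()[5],3),round(arm.get_time(),2))
    if t>0.27: break
print(arm.get_tool_pos(),arm.get_wrist_force())
E
```

```text
-1.775 -0.005 [-4.  -1.8  4.8] 23.88
-1.555 0.027 [-5.4 -1.8  5.9] 24.23
-1.335 0.02 [-6.  -2.5  6.2] 24.57
-1.115 0.02 [-6.3 -1.4  7.2] 24.93
-0.895 0.039 [-7.9 -1.3  7.6] 25.27
-0.865 0.116 0.178 25.55
-0.835 0.179 0.248 25.82
-0.805 0.156 0.221 26.1
-0.775 0.164 0.226 26.38
-0.745 0.168 0.225 26.65
-0.715 0.184 0.225 26.93
-0.685 0.161 0.225 27.2
-0.655 0.175 0.225 27.48
[563.70223715  -2.41907772  72.1953355 ] [-8.37687252 -1.06112715  8.14892113]
```

Small steps give a clean drag plateau (J6 effort 0.225, Mz ≈0.17). I'll continue until the torque rises about 0.13 N m above it.

```bash
python3 - <<'E'
from h import *
j=list(arm.get_joint_positions()); j[5]=-0.655; fine=0; base=0.225
while j[5]<0.4 and arm.get_time()<52:
    j[5]+=0.012 if fine else 0.03; arm.move_j(j); t=tz(3); e=arm.get_joint_efforts()[5]
    if e>0.25 : fine=1
    if fine or int(round(j[5]*1000))%4==0: print(round(j[5],3),round(t,3),round(e,3),round(arm.get_time(),2))
    if e-base>0.12 or t>0.33: break
arm.hold(0.2); print(tz(8),arm.get_joint_efforts()[5],arm.get_wrist_force(),arm.get_tool_pos(),arm.get_time())
E
```

```text
-0.145 0.19 0.287 32.15
-0.133 0.248 0.285 32.42
-0.121 0.316 0.311 32.7
-0.109 0.306 0.336 32.98
-0.097 0.34 0.362 33.25
0.35003260813580317 0.33853727392852306 [-5.33992073  0.23016736  6.31706925] [563.42294598  -1.85867569  72.21418066] 33.5167
```

Firm hold at about 0.34 N m, right near the expected contact angle. Release, retreat and check.

```bash
python3 - <<'E'
from h import *
arm.move_gripper(26); print(arm.get_grip_width(),arm.get_wrist_force())
p=arm.get_tool_pos(); arm.move_straight([p[0],p[1],200],velocity=80)
arm.move_to([570,-15,240],Q(6.1,0)); arm.hold(0.3)
s=vision.snapshot("wrist"); P=pts(s); cv2.imwrite("pics/w6.png",s["img"])
print("tin",rect(P,(660,7),42,114.8,122),rect(P,(565,-3),28,85,95),arm.get_wrist_force(),arm.get_time())
E
```

```text
25.997918580402267 [-0.64656454  0.66314688  0.25953858]
tin (array([660.3,   5.1]), array([51.6, 75.2]), 5.8, 6188, np.float64(118.3)) (array([565.3,  -2.9]), array([37.9, 12.3]), 12.6, 663, np.float64(91.6)) [-0.73661662  0.03980343 -1.06801136] 37.2917
```

View pics/w6.png

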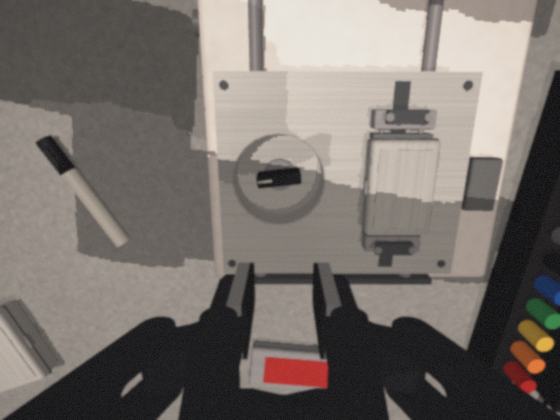

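The tin at (402,190) is clamped between both plates. The knob's spring-back of about 0.12 rad matches 0.34 N m of twist.

```bash
python3 -c "
from station import arm
print(arm.hand_in())"
```

```text
the job is handed in; nothing more can be done
None
```

The tin is flat and lid up in the vice, clamped at about 0.34 N m (firm hold is 0.3 to 0.38), with the gripper clear of everything; the job was handed in at about 37 s of the 72 s limit.

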